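# Free the seized vent plug of the desiccator

### The job

The vent plug in the lid of the larger of the two glass desiccators has seized. Take its wing handle and twist it back and forth while pulling gently upward until the plug has come all the way up to its stop, then let go and leave it standing drawn. A straight pull only lifts the whole lid, which must stay on its bowl; leave the smaller desiccator alone.

Things in the scene. Friction and masses are not known exactly. Their poses are not given: they have to be found in the camera images.
- big_handle (a point): Centre of the black wing handle of the vent plug on the LARGER desiccator (glass bowl and domed lid, 200 mm across). The wing is an upright block 36 mm long (x axis), 12 mm thick (y axis: grip across this), 30 mm high (z, up), about 229 mm above the bench; it rises and turns with the plug. Below it an 18 mm stem shows 18 mm above the lid's 34 mm wide neck. Nothing else nearby is as high.
- big_vent (a joint): How far the plug is drawn, m: 0 seated, 0.024 at its stop; it stays where left. Dry friction: a straight pull needs 36 N; turning alone (0.3 N m) only turns it; turned either way under a light upward pull it climbs 8 mm per rad; pushed down while turning it sinks. It turns 0.7 rad to either side of its starting position: about three strokes to and fro.
- big_lid (a joint): How far the larger desiccator's lid is lifted off its bowl, m: 0 seated. The lid is loose (weight 11 to 15 N) and cannot turn; it comes up with the plug when that is pulled faster than its turning frees it, and sinks back as the plug climbs or is let go.
- small_handle (a point): Centre of the like wing handle on the SMALLER desiccator, 144 mm across; this point is about 186 mm above the bench. To be left alone.
There are look-alikes about, which are no part of the job. Leave any brown look-alike of the part that bears big_handle alone.

How it is judged:
At the end, for the whole second after the job is handed in: The larger desiccator's vent plug is drawn up to within 8 mm of its 24 mm stop (more than 16 mm out of its neck) and stays there released, and the lid sits on its bowl (lifted less than 4 mm) (value of joint big_vent above 0.016 m and value of joint big_lid below 0.004 m); the robot touches nothing.
It fails at once if the larger desiccator's lid is lifted 15 mm or more off its bowl (value of joint big_lid above 0.015 m).
It fails at once if the smaller desiccator's plug or lid is shifted by more than 6 mm (distance of small_handle from where it was at the start of the episode above 0.006 m).
It also fails if it takes over 45 s, if anything falls off the work surface, if the arm or the gripper's body presses on something with over 40 N, if the wrist force passes 120 N, or if a joint passes its speed limit or range.

### The arm

A 6-joint arm with a two-finger parallel gripper is mounted at the origin on the work surface. World frame = base frame: x ahead of the robot, y to its left, z up, the work surface at z = 0. Lengths are in m, angles in rad, forces in N, time in s.
With the tool pointing down it reaches from about 0.25 to 0.775 m from the base axis. Payload 4 kg.
Tool frame: the origin (TCP) lies between the finger pads; the fingertips stand 17 mm ahead of it and the grasp point (between the pads) lies 2 mm behind it; z points along the fingers, y is the direction in which the jaws open and shut (so a half turn about z gives the same grasp; the last joint's range is limited). The gripper opens to 94 mm and grips with 3 to 60 N. Pads are 16 mm wide; open, the fingers measure 119 mm over their backs; the gripper's body (75 mm by 177 mm) begins 78 mm behind the grasp point.
Start: joints at [1.007, 0.087, 1.371, -0, 1.684, -0.103], TCP at [0.245, 0.493, 0.223] pointing down, gripper open.
Joint ranges: [-3.1, 3.1], [-0.76, 2.03], [0.27, 2.55], [-1.08, 4.22], [0.17, 2.65], [-2.57, 2.57]. Speed limits (rad/s): [2.79, 2.79, 3.14, 3.14, 3.14, 3.14].

### API

Orientations are given as a unit quaternion [x, y, z, w].
In Python, from rig import arm, eyes gives the robot as it stands.
- The arm moves only by the tool carry_out, never from a script. Its argument "commands" is a list of rows, each a list of 2 entries, a list of its own where there are three numbers: the shift along the world's x, y, z as a fraction of full scale, then the turn, a rotation vector about the world's x, y, z as a fraction of full scale. A call has 1 to 12 rows; each row shifts and turns the commanded pose from where the row before left it; what a row does not reach is not made up. Full scale, the value 1, is 300 mm for a shift and 60 degrees for a turn. A row lasts 1/10 s, in which the tool goes at most 50 mm and 8.59 degrees, less where a joint would pass 70% of its speed; a pose out of reach is approached as far as the arm can. A call with a number of a shift or a turn outside -1 to 1 is refused whole. A call with a gripper value outside its range is refused whole. "gripper" is the opening in per cent of the stroke, from 0 (shut) to 100 (fully open), set as the call begins (left out, the last holds). The fingers move at their own pace and stop on an object; "grip_force" is the grip in N (left out, the last holds). Time passes only in rows, so rows that do not move let the fingers close. It gives the time, the measured TCP pose, the force and the opening at its end, in the units of the state.
- arm.state(): the state, without advancing time (a new reading comes with each control period).
- eyes.camera(name): name is "side" or "top"; returns a dict with "pixels" (400x640x3 uint8, red, green, blue), "mtx" (3x3 intrinsics, pixels), "k1" (the pictures are not rectified: a ray, as slopes to the right and down, at radius r is drawn at 1 + k1 r^2 times it, then the intrinsics apply), "T" (4x4, takes a point from camera to world coordinates). Camera axes: x right, y up, looking along -z (the intrinsics and any distortion apply to the point x, -y, -z); pixel columns grow to the right and rows downward; lengths in m; the calibration is good to about 2 mm. A picture is of the moment at which its call begins. There is no depth.
- arm.job_done(): hands the job in, once; it reports no verdict.
The state is a dict: "clock": time; "q": joint angles; "qd": joint speeds; "joint_torque": joint torques, N m; "eef_pos": TCP position; "ee_rot": TCP orientation; "contact_force": force on the tool from outside, world axes, zero at the start; "moment": the same for the moment, N m; "width": finger opening in m.
Only numpy, scipy, OpenCV 4.12 (cv2) and the standard library are available. Lean on these libraries where they do the work, as an engineer would, in place of code of your own. Each camera call takes 0.05 s, during which the arm holds its last target. There are 200 camera calls.

## Working session

There is one attempt and no reset: what is moved stays moved. The work goes in short steps, Python scripts to look and compute and a tool call to move; the robot and the scene stay as the last step left them, time stands still between calls to the robot, and variables do not carry over. Pictures are saved under pics/ and viewed, about 8 in all and at most 12, crops included, and the job is handed in when it is done.

Besides the shell and the picture viewer there is one more tool, called after "Emit:" by a JSON object that holds its "op" and its "data", one argument or row to a line. carry_out: Moves the arm, as the interface text tells. Its arguments: {"type":"object","properties":{"commands":{"type":"array"},"gripper":{"type":"number"},"grip_force":{"type":"number"}},"required":["commands"]}

```bash
mkdir -p pics; cat > h.py <<'E'
import numpy as np, cv2
from rig import arm, eyes
def grab(n,f=None):
    c=eyes.camera(n)
    if f: cv2.imwrite(f,c["pixels"][:,:,::-1])
    return c
def ray(c,u,v):
    m=c["mtx"];x=(u-m[0,2])/m[0,0];y=(v-m[1,2])/m[1,1]
    a,b=x,y
    for _ in range(20):
        s=1+c["k1"]*(a*a+b*b);a,b=x/s,y/s
    T=np.array(c["T"]);return T[:3,3],T[:3,:3]@np.array([a,-b,-1.])
def onz(c,u,v,z):
    o,d=ray(c,u,v);return o+d*(z-o[2])/d[2]
def proj(c,p):
    T=np.array(c["T"]);q=T[:3,:3].T@(np.array(p)-T[:3,3]);a,b=q[0]/-q[2],-q[1]/-q[2]
    s=1+c["k1"]*(a*a+b*b);m=c["mtx"];return m[0,0]*a*s+m[0,2],m[1,1]*b*s+m[1,2]
E
python3 - <<'E'
from h import *
a=grab("top","pics/t0.png");b=grab("side","pics/s0.png")
for c in(a,b):print(np.round(c["T"],3),c["mtx"],c["k1"])
print(arm.state())
E
```

```text
[[ 0.026  0.997 -0.071  0.32 ]
 [-0.999  0.028  0.025  0.21 ]
 [ 0.027  0.071  0.997  1.286]
 [ 0.     0.     0.     1.   ]] [[382.61942058   0.         312.50528917]
 [  0.         382.61942058 196.32435576]
 [  0.           0.           1.        ]] -0.035118709344138715
[[ 0.095 -0.942  0.321  0.835]
 [ 0.996  0.091 -0.028  0.167]
 [-0.003  0.322  0.947  1.431]
 [ 0.     0.     0.     1.   ]] [[412.95920041   0.         314.89154845]
 [  0.         412.95920041 202.3501216 ]
 [  0.           0.           1.        ]] -0.07466143684465969
{'clock': 0.1, 'q': array([ 1.00691405e+00,  8.78687678e-02,  1.37208969e+00,  1.44455867e-05,
        1.68358411e+00, -1.03082542e-01]), 'qd': array([ 0.00069395,  0.00027745, -0.00399813, -0.00189501,  0.00131321,
       -0.00184686]), 'joint_torque': array([ 2.07082951e-03, -3.41250265e+01, -3.03302765e+01,  7.19601614e-02,
        3.03745118e-02, -1.02672509e-04]), 'eef_pos': array([0.24431301, 0.49225239, 0.22143473]), 'ee_rot': array([ 2.28365949e-01,  9.73574878e-01, -9.18894955e-04, -3.25920233e-04]), 'contact_force': array([-0.07424816,  0.03918906, -0.16420635]), 'moment': array([0.05263883, 0.00134833, 0.02408009]), 'width': 0.09421156845406145}
```

View pics/t0.png

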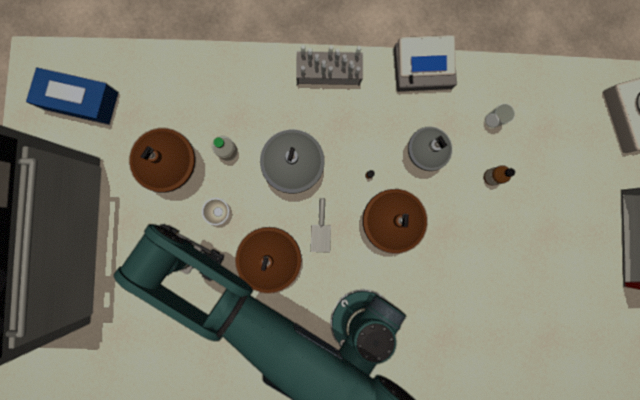

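View pics/s0.png

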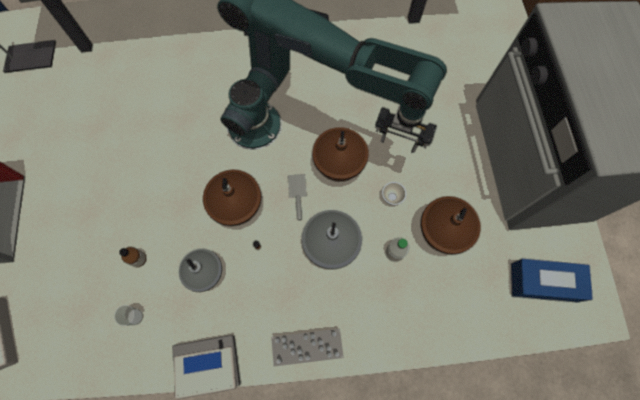

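Desiccators in the top view: brown ones at (162,160), (268,260) and (395,220), which are look-alikes; a large clear one at (292,161); a small clear one at (430,148). The target is the large clear one at (292,161), which the side view shows at (332,238). I'll confirm it with an enlarged crop and measure the wing.

```bash
python3 - <<'E'
from h import *
a=grab("top");b=grab("side")
ca=a["pixels"][120:200,252:332];cb=b["pixels"][200:280,292:372]
im=np.hstack([cv2.resize(x,(400,400),interpolation=cv2.INTER_CUBIC) for x in(ca,cb)])
cv2.imwrite("pics/c1.png",im[:,:,::-1])
for n,c,(u0,v0) in(("top",a,(280,143)),("side",b,(320,218))):
    g=c["pixels"][v0:v0+27,u0:u0+27].max(2)
    print(n,u0,v0);print("\n".join(" ".join("%3d"%x for x in r) for r in g))
E
```

```text
top 280 143
 94  94  94  95  95  96  97  95  96  98  96  94  96  95  98  94  92  95  94  92  91  91  95  89  92  89  91
 94  94  94  95  95  95  96  96  96  96  96  97  96  97  97  94  97  98  96  92  92  93  92  93  91  91  90
 95  97  95  93  95  97  97  96  96  97  97  99  96  98  97  97  94  96  94  94  95  93  94  92  91  90  91
 95  96  97  97  98  94  96  97  99  97  93  90  88  92  98  96  97  95  95  94  94  94  92  93  90  91  90
 94  95  97  95  97  97  98  97  98  93  73  52  54  69  89  97  98  94  96  94  93  94  93  94  91  94  93
 97  97  95  96  98  98  98  97  96  94  56  35  36  48  66  92  94  98  95  96  95  94  94  90  93  93  91
 96 100  97  98  97  98  98  98  99  89  55  35  36  35  47  84  96  96  95  92  96  93  95  94  94  92  91
 97  98  97  97  97  95  96 104 101  80  46  36  35  31  58  93  99  96  95  94  95  93  95  95  93  90  92
 99  97  96  95  97  96 106 121 117  71  40  35  33  39  81 116 108  97  94  95  97  95  95  92  94  90  93
 98  98  96  97  97  99 119 141 132  71  36  38  32  49 110 135 123 102  94  96  95  96  95  95  93  92  92
 97 100 
[... 4056 characters left out ...]
  87  77  74  87  97  99  99 101  96 100  95  95  96
 96  98  94  95  99  98  98  96  86  77  74  74  74  79  75  76  88  97  97  97  96  99 100  98  98  99 100
 98  96  98  97  97  98  98  99  97  96  92  87  85  83  87  91  97  98  96  95  99 100  97  99  98  98  99
 94  98  97  98  98 100  99  97  97 100  97  98  96  98  98  98  99  97  98  99  97  99  99  96  97  99  95
 96  99  96  98  97  98  97 101  98 101  99  99  96  99  98  98 100 101 100  98  98  99  96  99  97 100  99
 96  98  96  99 100  96 101  96  97  98  97 100 100 100  96  97 100  97  95  98 101  99  98  95  98  95  97
 96  98  98  93  97  99  98  98  97  98  98 100 100  99  95  99  96  97  98  99  96 100 101  98  98  97  97
```

View pics/c1.png

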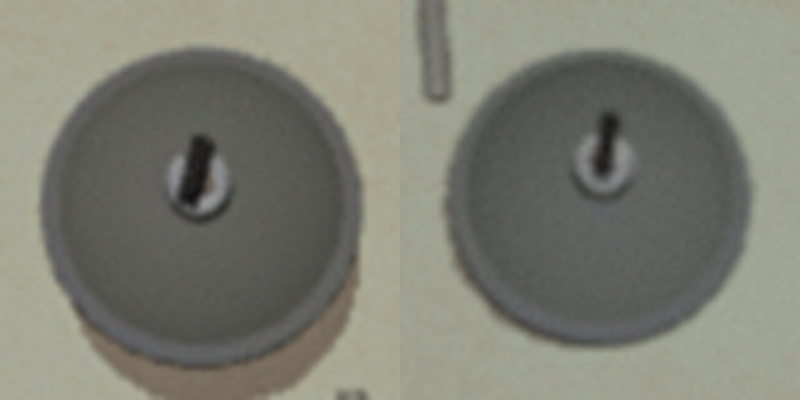

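The crop shows the large clear glass desiccator with its black wing and no brown: top wing centre near (291,153), side near (333,226). Now I'll compute centre and yaw.

```bash
cat > m.py <<'E'
from h import *
def edge(r,lo,hi,th=68):
    k=lo+int(np.argmin(r[lo:hi])); L=k
    while r[L]<th:L-=1
    R=k
    while r[R]<th:R+=1
    f=lambda a,b:a+(r[a]-th)/(r[a]-r[b])*(b-a)
    return f(L,L+1),f(R,R-1)
def meas(c,rows,lo,hi,z=.229):
    g=c["pixels"].max(2).astype(float)
    e=np.array([edge(g[v],lo,hi) for v in rows]);out=[]
    for k in(0,1):
        p=np.polyfit(rows,e[:,k],1);P,Q=[onz(c,np.polyval(p,v),v,z) for v in(rows[0],rows[-1])]
        out.append(np.degrees(np.arctan2(*(P-Q)[1::-1])))
    return out
def cen(c,u0,v0,u1,v1,th=68):
    g=c["pixels"].max(2)[v0:v1,u0:u1];n,l,s,ct=cv2.connectedComponentsWithStats((g<th).astype(np.uint8))
    d=np.clip(95-g.astype(float),0,50);k=1+np.argmax(s[1:,4]);w=d*(cv2.dilate((l==k).astype(np.uint8),np.ones((2,2)))>0)
    y,x=np.mgrid[v0:v1,u0:u1];return (w*x).sum()/w.sum(),(w*y).sum()/w.sum(),s[k]
def tri(a,pa,b,pb):
    o1,d1=ray(a,*pa);o2,d2=ray(b,*pb);s=np.linalg.lstsq(np.c_[d1,-d2],o2-o1,rcond=None)[0]
    P,Q=o1+d1*s[0],o2+d2*s[1];return (P+Q)/2,np.linalg.norm(P-Q)
E
python3 - <<'E'
from m import *
a=grab("top");b=grab("side")
print(meas(a,range(149,158),286,296),meas(b,range(224,233),329,338))
pa=cen(a,286,143,296,161);pb=cen(b,329,218,338,236);print(pa,pb)
print(tri(a,pa[:2],b,pb[:2]),onz(a,*pa[:2],.229),onz(b,*pb[:2],.229))
sa=cen(a,430,133,450,155);print(sa,onz(a,*sa[:2],.186))
for n,p in dict(b1=(148,153),b2=(266,262),b3=(402,221)).items(): print(n,onz(a,*p,.23))
print(onz(a,222,150,.06),onz(a,370,175,.02))
E
```

```text
[np.float64(-9.96301872725212), np.float64(-12.113130354823076)] [np.float64(167.83237546725115), np.float64(159.07795771568158)]
(np.float64(290.96197327852), np.float64(153.57485440219253), array([ 2,  4,  7, 14, 60], dtype=int32)) (np.float64(332.95948717948716), np.float64(227.97179487179488), array([ 2,  4,  5, 13, 38], dtype=int32))
(array([0.51420862, 0.24766641, 0.22809368]), np.float64(0.0016714762433610295)) [0.51397332 0.24680131 0.229     ] [0.51450182 0.24844    0.229     ]
(np.float64(441.27329974811084), np.float64(141.86754827875734), array([ 6,  2, 12, 14, 92], dtype=int32)) [ 0.57105644 -0.1937492   0.186     ]
b1 [0.50388009 0.64365906 0.23      ]
b2 [0.21279759 0.3059055  0.23      ]
b3 [ 0.33426072 -0.06687711  0.23      ]
[0.54996081 0.47541677 0.06      ] [ 0.48802773 -0.01237528  0.02      ]
```

Emit:
{"op": "carry_out", "data": {
  "commands": [
    [[0,0,0.1],[0,0,0]],
    [[0,0,0.1],[0,0,0]],
    [[0,0,0.1],[0,0,0]],
    [[0.1,-0.0907,0],[0,0,0.025]],
    [[0.1,-0.0907,0],[0,0,0.025]],
    [[0.1,-0.0907,0],[0,0,0.025]],
    [[0.1,-0.0907,0],[0,0,0.025]],
    [[0.1,-0.0907,0],[0,0,0.025]],
    [[0.1,-0.0907,0],[0,0,0.025]],
    [[0.1,-0.0907,0],[0,0,0.025]],
    [[0.1,-0.0907,0],[0,0,0.025]],
    [[0.1,-0.0907,0],[0,0,0.025]]
  ],
  "gripper": 100
}}

```text
clock: 1.5
eef_pos: [0.5156, 0.2465, 0.3125]
ee_rot: [0.112, 0.994, 0.0, 0.0]
contact_force: [0.2, 0.9, 0.8]
width: 0.0937
```

Emit:
{"op": "carry_out", "data": {
  "commands": [
    [[0,0,0],[0,0,0]],
    [[0,0,0],[0,0,0]]
  ]
}}

```text
clock: 1.7
eef_pos: [0.5149, 0.2472, 0.312]
ee_rot: [0.113, 0.994, 0.0, -0.001]
contact_force: [-0.3, 1.4, 0.4]
width: 0.0939
```

Emit:
{"op": "carry_out", "data": {
  "commands": [
    [[0,0,-0.06],[0,0,0]],
    [[0,0,-0.06],[0,0,0]],
    [[0,0,-0.06],[0,0,0]],
    [[0,0,-0.05],[0,0,0]],
    [[0,0,-0.04],[0,0,0]],
    [[0,0,0],[0,0,0]]
  ]
}}

```text
clock: 2.3
eef_pos: [0.5133, 0.248, 0.2294]
ee_rot: [0.112, 0.994, -0.001, -0.002]
contact_force: [-0.3, 0.2, -0.6]
width: 0.0939
```

```bash
python3 - <<'E'
from h import *
b=grab("side")["pixels"][185:265,280:400]
cv2.imwrite("pics/c2.png",cv2.resize(b,(780,520),interpolation=cv2.INTER_CUBIC)[:,:,::-1])
print(arm.state()["contact_force"],arm.state()["eef_pos"])
E
```

```text
[ 0.72822719  0.10544557 -0.09301124] [0.51388266 0.24806683 0.23079282]
```

View pics/c2.png

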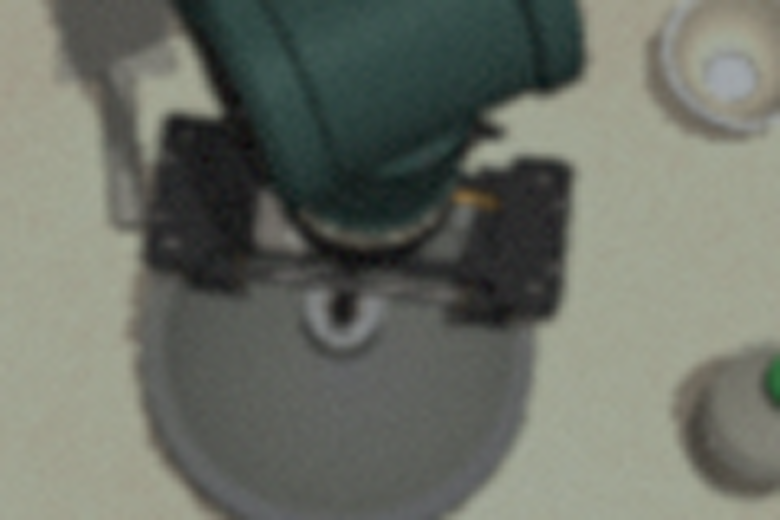

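The wing and neck, at about (345,310) in the crop, sit midway between the open jaws at (200,…) and (510,…). Closing.

Emit:
{"op": "carry_out", "data": {
  "commands": [
    [[0,0,0],[0,0,0]],
    [[0,0,0],[0,0,0]],
    [[0,0,0],[0,0,0]],
    [[0,0,0],[0,0,0]],
    [[0,0,0],[0,0,0]],
    [[0,0,0],[0,0,0]],
    [[0,0,0],[0,0,0]],
    [[0,0,0],[0,0,0]]
  ],
  "gripper": 0,
  "grip_force": 35
}}

```text
clock: 3.15
eef_pos: [0.5146, 0.2477, 0.2315]
ee_rot: [0.112, 0.994, 0.0, -0.0]
contact_force: [0.5, -0.0, 0.4]
width: 0.0337
```

```bash
python3 -c "
from h import *
s=arm.state();print({k:np.round(s[k],3) for k in('clock','q','eef_pos','contact_force','moment','width')})"
```

```text
{'clock': np.float64(3.15), 'q': array([ 0.349,  0.133,  1.303,  0.   ,  1.706, -0.996]), 'eef_pos': array([0.515, 0.248, 0.231]), 'contact_force': array([ 0.455, -0.033,  0.429]), 'moment': array([-0.039, -0.01 ,  0.031]), 'width': np.float64(0.034)}
```

Emit:
{"op": "carry_out", "data": {
  "commands": [
    [[0,0,0],[0,0,0]],
    [[0,0,0],[0,0,0]],
    [[0,0,0],[0,0,0]],
    [[0,0,0],[0,0,0]],
    [[0,0,0],[0,0,0]],
    [[0,0,0],[0,0,0]]
  ]
}}

```text
clock: 3.75
eef_pos: [0.5143, 0.2472, 0.2321]
ee_rot: [0.113, 0.994, -0.0, -0.0]
contact_force: [-2.4, -4.0, 5.5]
width: 0.0118
```

```bash
python3 -c "
from h import *
s=arm.state();print({k:np.round(s[k],3) for k in('clock','q','eef_pos','contact_force','moment','width')})"
```

```text
{'clock': np.float64(3.75), 'q': array([ 3.490e-01,  1.320e-01,  1.302e+00, -1.000e-03,  1.707e+00,
       -9.960e-01]), 'eef_pos': array([0.514, 0.247, 0.232]), 'contact_force': array([-2.444, -4.005,  5.46 ]), 'moment': array([-0.704,  0.69 , -0.072]), 'width': np.float64(0.012)}
```

Emit:
{"op": "carry_out", "data": {
  "commands": [
    [[0,0,0.006],[0,0,0.04]],
    [[0,0,0.0023],[0,0,0.08]],
    [[0,0,0.0023],[0,0,0.08]],
    [[0,0,0.0023],[0,0,0.08]],
    [[0,0,0.0023],[0,0,0.08]],
    [[0,0,0.0023],[0,0,0.08]],
    [[0,0,0.0023],[0,0,0.08]],
    [[0,0,0.0023],[0,0,0.08]],
    [[0,0,0],[0,0,0]]
  ]
}}

```text
clock: 4.65
eef_pos: [0.5143, 0.2472, 0.2362]
ee_rot: [-0.2, 0.98, -0.001, -0.001]
contact_force: [-0.4, -2.9, -3.9]
width: 0.0118
```

```bash
python3 -c "
from h import *
s=arm.state();print({k:np.round(s[k],3) for k in('clock','q','eef_pos','ee_rot','contact_force','moment','width')})"
```

```text
{'clock': np.float64(4.65), 'q': array([ 3.490e-01,  1.330e-01,  1.293e+00, -1.000e-03,  1.718e+00,
       -1.624e+00]), 'eef_pos': array([0.514, 0.247, 0.236]), 'ee_rot': array([-0.2  ,  0.98 , -0.001, -0.001]), 'contact_force': array([-0.424, -2.949, -3.866]), 'moment': array([-0.551,  0.162, -0.236]), 'width': np.float64(0.012)}
```

Emit:
{"op": "carry_out", "data": {
  "commands": [
    [[0,0,0.003],[0,0,-0.08]],
    [[0,0,0.003],[0,0,-0.08]],
    [[0,0,0.0025],[0,0,-0.08]],
    [[0,0,0.0025],[0,0,-0.08]],
    [[0,0,0.0025],[0,0,-0.08]],
    [[0,0,0.0025],[0,0,-0.08]],
    [[0,0,0.0025],[0,0,-0.08]],
    [[0,0,0.0025],[0,0,-0.08]],
    [[0,0,0.0025],[0,0,-0.08]],
    [[0,0,0.0025],[0,0,-0.08]],
    [[0,0,0.0025],[0,0,-0.08]],
    [[0,0,0.0025],[0,0,-0.08]]
  ]
}}

```text
clock: 5.85
eef_pos: [0.5143, 0.2473, 0.2429]
ee_rot: [0.299, 0.954, -0.002, -0.002]
contact_force: [2.4, -3.0, -10.8]
width: 0.0117
```

```bash
python3 -c "
from h import *
s=arm.state();print({k:np.round(s[k],3) for k in('clock','q','eef_pos','ee_rot','contact_force','moment','width')})"
```

```text
{'clock': np.float64(5.85), 'q': array([ 3.490e-01,  1.350e-01,  1.279e+00, -1.000e-03,  1.734e+00,
       -6.150e-01]), 'eef_pos': array([0.514, 0.247, 0.243]), 'ee_rot': array([ 0.299,  0.954, -0.002, -0.002]), 'contact_force': array([  2.378,  -2.99 , -10.831]), 'moment': array([-0.242, -0.454,  0.279]), 'width': np.float64(0.012)}
```

Emit:
{"op": "carry_out", "data": {
  "commands": [
    [[0,0,0.002],[0,0,-0.08]],
    [[0,0,0.002],[0,0,-0.08]],
    [[0,0,0.002],[0,0,-0.08]],
    [[0,0,0],[0,0,0.08]],
    [[0,0,0.002],[0,0,0.08]],
    [[0,0,0.002],[0,0,0.08]],
    [[0,0,0.002],[0,0,0.08]],
    [[0,0,0.002],[0,0,0.08]],
    [[0,0,0.002],[0,0,0.08]],
    [[0,0,0.002],[0,0,0.08]],
    [[0,0,0.002],[0,0,0.08]]
  ]
}}

```text
clock: 6.95
eef_pos: [0.5142, 0.2472, 0.2488]
ee_rot: [0.091, 0.996, -0.002, -0.003]
contact_force: [1.5, -1.9, -10.6]
width: 0.0116
```

```bash
python3 -c "
from h import *
s=arm.state();print({k:np.round(s[k],3) for k in('clock','q','eef_pos','ee_rot','contact_force','moment','width')})"
```

```text
{'clock': np.float64(6.95), 'q': array([ 3.490e-01,  1.340e-01,  1.267e+00, -1.000e-03,  1.746e+00,
       -1.039e+00]), 'eef_pos': array([0.514, 0.247, 0.249]), 'ee_rot': array([ 0.091,  0.996, -0.002, -0.003]), 'contact_force': array([  1.46 ,  -1.906, -10.633]), 'moment': array([-0.317, -0.328, -0.213]), 'width': np.float64(0.012)}
```

Emit:
{"op": "carry_out", "data": {
  "commands": [
    [[0,0,0.002],[0,0,0.08]],
    [[0,0,0.002],[0,0,0.08]],
    [[0,0,0.002],[0,0,0.08]],
    [[0,0,0.002],[0,0,0.08]],
    [[0,0,0.002],[0,0,0.08]],
    [[0,0,0.002],[0,0,0.08]],
    [[0,0,0.002],[0,0,0.08]],
    [[0,0,0.001],[0,0,-0.08]],
    [[0,0,0.002],[0,0,-0.08]],
    [[0,0,0.002],[0,0,-0.08]]
  ]
}}

```text
clock: 7.95
eef_pos: [0.5142, 0.2473, 0.2539]
ee_rot: [-0.073, 0.997, -0.001, -0.003]
contact_force: [1.6, -2.9, -12.0]
width: 0.0117
```

```bash
python3 -c "
from h import *
s=arm.state();print({k:np.round(s[k],3) for k in('clock','q','eef_pos','ee_rot','contact_force','moment','width')})"
```

```text
{'clock': np.float64(7.95), 'q': array([ 3.490e-01,  1.350e-01,  1.257e+00, -1.000e-03,  1.757e+00,
       -1.369e+00]), 'eef_pos': array([0.514, 0.247, 0.254]), 'ee_rot': array([-0.073,  0.997, -0.001, -0.003]), 'contact_force': array([  1.563,  -2.854, -11.986]), 'moment': array([-0.412, -0.431,  0.176]), 'width': np.float64(0.012)}
```

Emit:
{"op": "carry_out", "data": {
  "commands": [
    [[0,0,0.0015],[0,0,-0.08]],
    [[0,0,0.0015],[0,0,-0.08]],
    [[0,0,0.0015],[0,0,-0.08]],
    [[0,0,0.001],[0,0,-0.08]],
    [[0,0,0.001],[0,0,-0.08]],
    [[0,0,0.001],[0,0,-0.08]],
    [[0,0,0],[0,0,-0.08]],
    [[0,0,0],[0,0,-0.08]],
    [[0,0,0],[0,0,-0.08]],
    [[0,0,0],[0,0,0]]
  ]
}}

```text
clock: 8.95
eef_pos: [0.5143, 0.2473, 0.2567]
ee_rot: [0.297, 0.955, -0.002, -0.002]
contact_force: [0.4, -3.2, -14.7]
width: 0.0119
```

```bash
python3 - <<'E'
from h import *
s=arm.state();print({k:np.round(s[k],3) for k in('clock','q','eef_pos','ee_rot','contact_force','moment','width')})
b=grab("side")["pixels"][185:265,280:400]
cv2.imwrite("pics/c3.png",cv2.resize(b,(780,520),interpolation=cv2.INTER_CUBIC)[:,:,::-1])
E
```

```text
{'clock': np.float64(8.95), 'q': array([ 3.490e-01,  1.340e-01,  1.252e+00, -1.000e-03,  1.761e+00,
       -6.190e-01]), 'eef_pos': array([0.514, 0.247, 0.257]), 'ee_rot': array([ 0.297,  0.955, -0.002, -0.002]), 'contact_force': array([  0.424,  -3.213, -14.695]), 'moment': array([-0.411, -0.506,  0.27 ]), 'width': np.float64(0.012)}
```

View pics/c3.png

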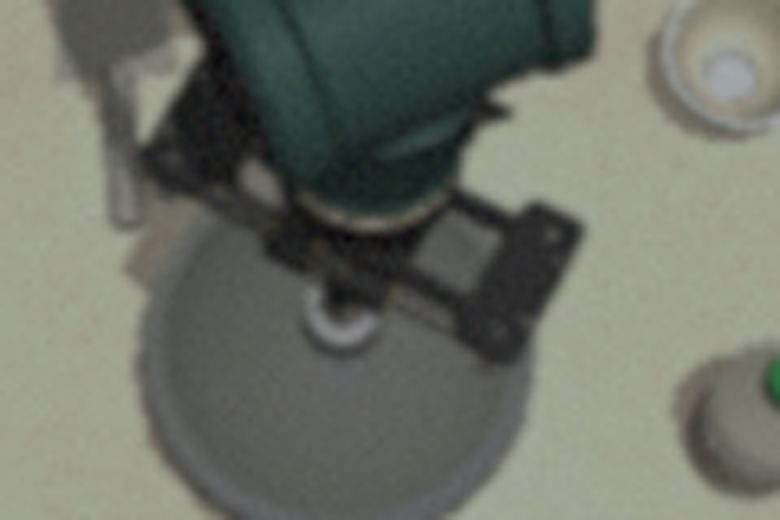

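The crop shows the jaws still holding the wing, with the neck ring at (342,320) in its earlier place. TCP rise is 24.6 mm and the pull now equals the lid weight, so the plug is at its stop. I'll ease the pull off, then release.

Emit:
{"op": "carry_out", "data": {
  "commands": [
    [[0,0,-0.003],[0,0,0]],
    [[0,0,-0.003],[0,0,0]],
    [[0,0,-0.002],[0,0,0]],
    [[0,0,0],[0,0,0]],
    [[0,0,0],[0,0,0]]
  ]
}}

```text
clock: 9.5
eef_pos: [0.5142, 0.2473, 0.2588]
ee_rot: [0.297, 0.955, -0.001, -0.0]
contact_force: [0.5, -4.6, -13.3]
width: 0.0117
```

Force still reads about the lid's weight, so the lid is hanging slightly. I'll lower further until the load goes off.

Emit:
{"op": "carry_out", "data": {
  "commands": [
    [[0,0,-0.003],[0,0,0]],
    [[0,0,-0.003],[0,0,0]],
    [[0,0,0],[0,0,0]],
    [[0,0,0],[0,0,0]]
  ]
}}

```text
clock: 9.9
eef_pos: [0.5142, 0.2473, 0.2571]
ee_rot: [0.297, 0.955, -0.001, -0.0]
contact_force: [1.0, -5.4, -13.7]
width: 0.0118
```

Emit:
{"op": "carry_out", "data": {
  "commands": [
    [[0,0,-0.003],[0,0,0]],
    [[0,0,-0.003],[0,0,0]],
    [[0,0,0],[0,0,0]],
    [[0,0,0],[0,0,0]]
  ]
}}

```text
clock: 10.3
eef_pos: [0.5142, 0.2473, 0.2565]
ee_rot: [0.297, 0.955, -0.0, 0.0]
contact_force: [-1.1, -5.8, -10.4]
width: 0.0118
```

Emit:
{"op": "carry_out", "data": {
  "commands": [
    [[0,0,-0.004],[0,0,0]],
    [[0,0,-0.004],[0,0,0]],
    [[0,0,0],[0,0,0]],
    [[0,0,0],[0,0,0]]
  ]
}}

```text
clock: 10.7
eef_pos: [0.5142, 0.2473, 0.2565]
ee_rot: [0.297, 0.955, 0.0, 0.001]
contact_force: [-3.2, -7.1, -4.2]
width: 0.0116
```

Emit:
{"op": "carry_out", "data": {
  "commands": [
    [[0,0,-0.003],[0,0,0]],
    [[0,0,0],[0,0,0]]
  ]
}}

```text
clock: 10.9
eef_pos: [0.5142, 0.2473, 0.2565]
ee_rot: [0.297, 0.955, 0.001, 0.002]
contact_force: [-3.4, -6.2, -2.4]
width: 0.0116
```

Emit:
{"op": "carry_out", "data": {
  "commands": [
    [[0,0,0],[0,0,0]],
    [[0,0,0],[0,0,0]],
    [[0,0,0],[0,0,0]],
    [[0,0,0],[0,0,0]],
    [[0,0,0],[0,0,0]],
    [[0,0,0],[0,0,0]],
    [[0,0,0],[0,0,0]],
    [[0,0,0],[0,0,0]]
  ],
  "gripper": 70
}}

```text
clock: 11.7
eef_pos: [0.5145, 0.2478, 0.2519]
ee_rot: [0.297, 0.955, -0.0, -0.0]
contact_force: [0.0, -0.1, 0.0]
width: 0.0654
```

Released with zero contact force. Next: straight up, then back toward the start side, clear of the view.

Emit:
{"op": "carry_out", "data": {
  "commands": [
    [[0,0,0.1],[0,0,0]],
    [[0,0,0.1],[0,0,0]],
    [[0,0,0.1],[0,0,0]],
    [[-0.1,0.09,0],[0,0,0]],
    [[-0.1,0.09,0],[0,0,0]],
    [[-0.1,0.09,0],[0,0,0]],
    [[-0.1,0.09,0],[0,0,0]],
    [[-0.1,0.09,0],[0,0,0]],
    [[-0.1,0.09,0],[0,0,0]],
    [[-0.1,0.09,0],[0,0,0]],
    [[0,0,0],[0,0,0]],
    [[0,0,0],[0,0,0]]
  ]
}}

```text
clock: 12.9
eef_pos: [0.304, 0.4371, 0.342]
ee_rot: [0.296, 0.955, -0.0, 0.0]
contact_force: [-0.3, -0.3, 0.2]
width: 0.0661
```

```bash
python3 - <<'E'
from m import *
a=grab("top");b=grab("side")
ca=a["pixels"][120:200,252:332];cb=b["pixels"][200:280,292:372]
im=np.hstack([cv2.resize(x,(400,400),interpolation=cv2.INTER_CUBIC) for x in(ca,cb)])
cv2.imwrite("pics/c4.png",im[:,:,::-1])
# wing centre expected at start / drawn
for z in(.229,.253):print(z,[np.round(proj(c,(.5142,.2475,z)),1) for c in(a,b)])
pa=cen(a,282,143,301,165);pb=cen(b,322,212,345,236);print(pa,pb,tri(a,pa[:2],b,pb[:2]))
sa=cen(a,430,133,450,155);print(sa,onz(a,*sa[:2],.186));print(arm.state()["contact_force"],arm.state()["eef_pos"])
# lid outline change vs. start picture
old=cv2.imread("pics/s0.png")[:,:,::-1].astype(float)
for c,f,box in((a,"t0",(110,205,245,340)),(b,"s0",(195,280,290,375))):
    o=cv2.imread(f"pics/{f}.png")[:,:,::-1].astype(float);y0,y1,x0,x1=box
    g=[cv2.GaussianBlur(i[y0:y1,x0:x1].mean(2).astype(np.float32),(0,0),1.5) for i in(o,c["pixels"].astype(float))]
    d=abs(g[0]-g[1])>8;ys,xs=np.nonzero(d);print(f,d.sum(),(xs.min()+x0,xs.max()+x0,ys.min()+y0,ys.max()+y0) if d.any() else None)
E
```

```text
0.229 [array([290.7, 153.5]), array([332.6, 227.9])]
0.253 [array([290.5, 151.9]), array([332.9, 225.8])]
(np.float64(290.69309838472833), np.float64(152.35389133627018), array([ 4,  3, 10, 13, 69], dtype=int32)) (np.float64(333.49628406275804), np.float64(225.91659785301403), array([ 9,  8,  6, 14, 48], dtype=int32)) (array([0.51371823, 0.24813477, 0.24926917]), np.float64(0.0023942134783534372))
(np.float64(441.282705807275), np.float64(141.8538608806637), array([ 6,  2, 12, 14, 89], dtype=int32)) [ 0.57109848 -0.19377754  0.186     ]
[-0.32948687  0.10489172  0.30738435] [0.30523845 0.43626545 0.34199132]
t0 89 (np.int64(285), np.int64(295), np.int64(145), np.int64(163))
s0 67 (np.int64(329), np.int64(337), np.int64(219), np.int64(236))
```

View pics/c4.png

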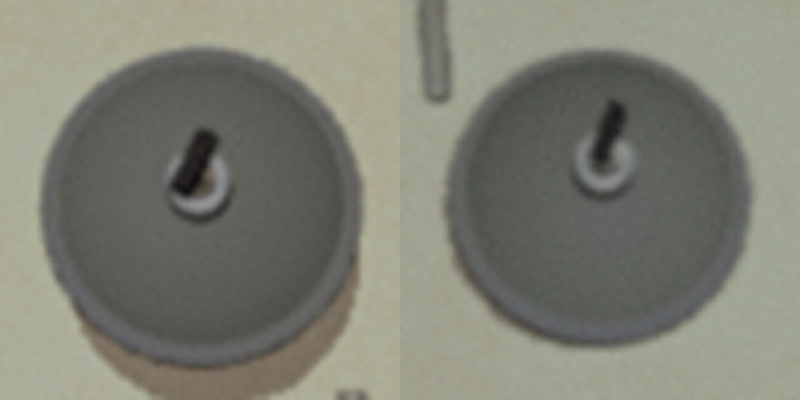

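The crop shows the wing higher and turned, the lid outline unchanged, and the arm clear. Handing in.

```bash
python3 -c "
from rig import arm
print(arm.job_done())"
```

```text
the job is handed in; nothing more can be done
None
```

The vent plug on the larger clear desiccator is drawn to about its 24 mm stop, released and left standing. The job was handed in at about 13 s, and no verdict was reported.

I gripped the black wing and twisted it to and fro in four strokes of up to ±0.63 rad, pulling up with about 4–15 N. I then lowered until the load came off, opened the jaws and backed away.

**Plug height:** The checks differ a little. The gripper, with the lid's weight off it, had risen 24.8 mm. Triangulating the wing from the two cameras gave about 21 mm, which I put down to image resolution. Both are above the 16 mm needed.

**Lid:** Near the end the force settled at about 13–15 N, the weight of the lid, so it was hanging by what I estimate was 2–3 mm. I lowered it back before letting go. In the final pictures nothing changed except around the wing, so the lid is seated.

**Smaller desiccator:** Its handle measured within 0.1 mm of where it started.

**Robot:** The arm stands clear and its contact force reads about zero.

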